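# Shut the drum vents and mark the load sterile

## Task

The sterilised drum must be closed for storage: with a finger, push the red-tipped arm on its lid clockwise until the vent shutter is fully shut against its stop. Only then push the black pointer of the status dial round to the white line in the middle of the green field, and draw back. Only push: do not grip or straddle the arm or the pointer tightly, do not lift or shove the dial along the table, and leave the other things where they are.

Things in the scene. Friction and masses are not known exactly. Their poses are not given: they have to be found in the camera images.
- drum_axis (a point): Round steel sterilising drum, 152 mm across, fixed to the table; lid top 70 mm above the table. This point is on the vertical axis of the lid's shutter, 86 mm above the table, at the mid-height of the arm. The point's x axis is the direction in which the arm points when the shutter is shut; z is up. Two dark steel stop pins (8 mm thick, up to 92 mm above the table) stand on the lid 34 mm from the axis, one at each end of the arm's travel.
- shutter_arm (a point): Middle of the red end of the shutter's arm, 65 mm from the axis, 86 mm above the table. The arm is a level bar from the hub (26 mm across, top at 97 mm) to 82 mm from the axis; its red end (48 to 82 mm from the axis) is 12 mm wide and 18 mm high (77 to 95 mm above the table). x points outward along the arm, z up. The arm turns with two blue blades (3 mm thick, on the lid) that cover two groups of black vent holes when shut.
- shutter (a joint): Angle of the shutter arm: 0 = fully shut (against its stop), 1.57 = fully open (the other stop); grows anticlockwise seen from above. Stays where it is left; about 1.5 N at the red end turns it.
- dial_axis (a point): Status dial: a loose white round puck, 140 mm across, 0.9 kg, on a rubber foot, face 21 mm above the table. This point is on the pointer's vertical axis, 34 mm above the table, at the pointer's mid-height. The point's x axis is the direction of the middle of the yellow field; the middle of the green field (its white line) lies 1.2 rad anticlockwise from it seen from above, and that of the red field 1.2 rad clockwise; each field is 1.0 rad wide. z is up.
- pointer_arm (a point): Point on the pointer near its tip, 45 mm from the axis, 34 mm above the table. The pointer is a black bar 9 mm wide, 16 mm high (26 to 42 mm above the table), reaching from the hub (24 mm across, top at 43 mm) to 58 mm from the axis. x points outward along it, z up.
- pointer (a joint): Angle of the pointer from the middle of the yellow field, anticlockwise positive seen from above: -1.2 = middle of red, 0 = middle of yellow, +1.2 = middle of green; stops at -1.9 and +1.9. It starts in red or yellow. Stays where it is left; about 0.8 N near the tip turns it.
- gallipot: small steel bowl, a loose bystander to be left alone; origin under its centre
- minute_timer: white minute timer with a black knob, a loose bystander to be left alone; origin under its centre
- marker: white marker pen with a blue cap, a loose bystander to be left alone; origin under its centre
- haemostat: steel haemostat, a loose bystander to be left alone; origin under its centre
- scissors: steel dressing scissors, a loose bystander to be left alone; origin under its centre
There are look-alikes about, which are no part of the job. What is shaped like the part that bears dial_axis but purple is not meant.

How it is judged (in metres and radians):
On the way, in this order (a step that is already met when the one before it is completed fails the run):
1. the vent shutter is pushed fully shut (value of joint shutter below 0.06 rad), for 0.2 s.
2. after that, the pointer is on the middle of the green field (value of joint pointer between 1.05 and 1.35 rad and value of joint shutter below 0.08 rad), for 0.2 s.
At the end, for the whole second after the job is handed in: The shutter is shut (within 0.08 rad of its stop), the pointer is within 0.15 rad of the middle of the green field, and the dial stands flat within 25 mm of where it stood (all of step 2 and distance of dial_axis from where it was at the start of the episode below 0.025 m and angle between dial_axis's own z axis and vertical below 0.03 rad); the robot touches nothing.
It fails at once if the dial is lifted, tipped, or shoved more than 25 mm (distance of dial_axis from where it was at the start of the episode above 0.025 m or height (world z) of dial_axis above 0.042 m or angle between dial_axis's own z axis and vertical above 0.15 rad).
It fails at once if the shutter arm or the pointer is gripped between the fingers (touched with the grasp point within 5 mm of its centre line, at its height) ((contact force between the fingers and shutter above 0.3 N and y of the grasp point in the frame of shutter_arm between -0.005 and 0.005 m and x of the grasp point in the frame of shutter_arm between -0.06 and 0.025 m and z of the grasp point in the frame of shutter_arm below 0.014 m) or (contact force between the fingers and pointer above 0.3 N and y of the grasp point in the frame of pointer_arm between -0.005 and 0.005 m and x of the grasp point in the frame of pointer_arm between -0.04 and 0.02 m and z of the grasp point in the frame of pointer_arm below 0.013 m)).
It fails at once if another thing is moved more than 20 mm (distance of any of gallipot, minute_timer, marker, haemostat, scissors from where it was at the start of the episode above 0.02 m).
It also fails if it takes over 58 s, if anything falls off the work surface, if the arm or the gripper's body presses on something with over 40 N, if the wrist force passes 120 N, or if a joint passes its speed limit or range.

## Robot

A 6-joint arm with a two-finger parallel gripper is mounted at the origin on the work surface; the furniture and walls round the work are solid. World frame = base frame: x ahead of the robot, y to its left, z up, the work surface at z = 0. Lengths are in m, angles in degrees, forces in N, time in s.
With the tool pointing down it reaches from about 0.35 to 0.875 m from the base axis. Payload 4.2 kg.
Tool frame: the origin (TCP) lies at the very end of the fingers, on their centre line; the grasp point (between the pads) lies 19 mm behind it; z points along the fingers, y is the line along which they close (so a half turn about z gives the same grasp; the last joint's range is limited). The gripper opens to 87 mm and grips with 3 to 60 N. Pads are 19 mm wide; open, the fingers measure 117 mm over their backs; the gripper's body (75 mm by 190 mm) begins 51 mm behind the grasp point.
Start: joints at [-56.173, 22.042, 0.453, 0, -68.411, -14.817], TCP at [0.204, -0.591, 0.223] pointing down, gripper open.
Joint ranges: [-179.83, 179.83], [-69.29, 118.12], [-61.27, 80.66], [-181.25, 117.63], [-171.15, -9.14], [-177.46, 177.46]. Speed limits (degrees/s): [159.86, 159.86, 180, 180, 180, 180].

## Interface

Orientations are given as a 3x3 rotation matrix whose columns are the frame's x, y, z axes.
In Python, from station import monitor, cams, ticket gives the robot as it stands.
- The arm moves only by the tool drive_tool, never from a script. Its argument "moves" is a list of rows, each an object with "delta_pos": the shift along the tool's x, y, z in mm, a list of three; "turn": the turn about the tool's z in rad; "claw": the opening, from 0 (shut) to 1 (fully open). A call has 1 to 12 rows; each row shifts and turns the commanded pose from where the row before left it, along the tool's axes as they then stand; what a row does not reach is not made up. A row lasts 1/8 s, in which the tool goes at most 62.5 mm and 10.7 degrees, less where a joint would pass 70% of its speed; a pose out of reach is approached as far as the arm can. A call is refused whole if a number of a shift passes 62.5 or a number of a turn 0.188, either way. A call with a gripper value outside its range is refused whole. The fingers move at their own pace and stop on an object; the grip force is fixed at half the most. Time passes only in rows, so rows that do not move let the fingers close. It gives the time, the measured TCP pose, the force, the opening and the grip force at its end, in the units of the state.
- monitor.sense(): the state, without advancing time (a new reading comes with each control period).
- cams.capture(name): name is "scene" or "top" or "wrist"; returns a dict with "color" (480x640x3 uint8, red, green, blue), "range_z" (480x640 float32, m along the optical axis (not along the pixel's ray), 0 where there is no reading), "vertical_fov" (degrees; the focal length in pixels is half the picture's height over the tangent of half this angle, whatever the lens; pixels are square), "cx", "cy" (the principal point, pixels), "extrinsics" (4x4, takes a point from camera to world coordinates). Camera axes: x right, y down, z forward; pixel columns grow to the right and rows downward; lengths in m; the calibration is good to about 2 mm. A picture is of the moment at which its call begins.
- ticket.finish_job(): hands the job in; it is judged then, once.
The state is a dict: "time_s": time; "joints": joint angles; "joint_velocities": joint speeds; "effort": joint torques, N m; "tcp_pos": TCP position; "ee_rot": TCP orientation; "wrist_force": force on the tool from outside, world axes, zero at the start; "moment": the same for the moment, N m; "gripper_width": opening from 0.0 (shut) to 1.0 (fully open); "gripper_force": force on a finger pad.
Only numpy, scipy, OpenCV 4.12 (cv2) and the standard library are available. Lean on these libraries where they do the work, as an engineer would, in place of code of your own. Each camera call takes 0.05 s, during which the arm holds its last target. There are 200 camera calls.

## Working session

There is one attempt and no reset: what is moved stays moved. The work goes in short steps, Python scripts to look and compute and a tool call to move; the robot and the scene stay as the last step left them, time stands still between calls to the robot, and variables do not carry over. Pictures are saved under pics/ and viewed, at most 10 in all, crops included, and the job is handed in when it is done.

Besides the shell and the picture viewer there is one more tool, called as a command line: name --argument value ..., lists and objects as JSON in quotes. drive_tool: Moves the arm, as the interface text tells. Its arguments: {"type":"object","properties":{"moves":{"type":"array","items":{"type":"object","properties":{"delta_pos":{"type":"array","items":{"type":"number"}},"turn":{"type":"number"},"claw":{"type":"number"}}}}},"required":["moves"]}

```bash
mkdir -p pics; cat > h.py <<'E'
import numpy as np,cv2
from station import monitor,cams,ticket
def snap(n,f):
    c=cams.capture(n); np.savez('pics/'+f+'.npz',**{k:np.array(v) for k,v in c.items()})
    cv2.imwrite('pics/'+f+'.png',c['color'][:,:,::-1]); return c
def ray(c,u,v,z):
    f=240/np.tan(np.radians(float(c['vertical_fov']))/2); E=np.array(c['extrinsics'])
    d=E[:3,:3]@np.array([(u-c['cx'])/f,(v-c['cy'])/f,1]); o=E[:3,3]
    return o+d*(z-o[2])/d[2]
def load(f): return dict(np.load('pics/'+f+'.npz'))
E
python3 - <<'E'
from h import *
for n in('top','scene'):
    c=snap(n,n+'0'); print(n,c['vertical_fov'],np.round(c['extrinsics'],3).tolist())
s=monitor.sense();print(s['time_s'],s['tcp_pos'],s['ee_rot'],s['gripper_width'],s['wrist_force'])
E
```

```text
top 48.93769024962757 [[-0.065, -0.977, 0.202, 0.296], [-0.998, 0.063, -0.016, -0.063], [0.003, -0.203, -0.979, 1.169], [0.0, 0.0, 0.0, 1.0]]
scene 47.119140551936326 [[-0.612, -0.62, 0.491, -0.121], [-0.791, 0.474, -0.387, 0.436], [0.007, -0.625, -0.78, 1.103], [0.0, 0.0, 0.0, 1.0]]
0.1 [ 0.20341879 -0.59039772  0.22157255] [[-9.45516408e-01 -3.25573591e-01 -7.47576023e-04]
 [-3.25574431e-01  9.45514639e-01  1.83251310e-03]
 [ 1.10226203e-04  1.97606284e-03 -9.99998042e-01]] 1.0021470894598252 [-0.22871735  0.32807526 -0.50159338]
```

View pics/top0.png

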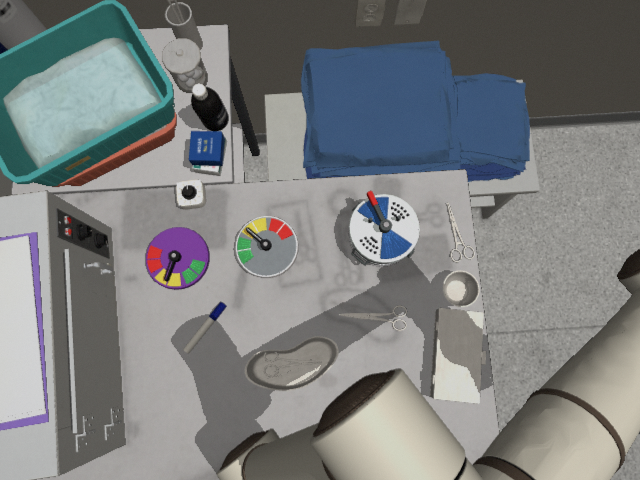

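View pics/scene0.png

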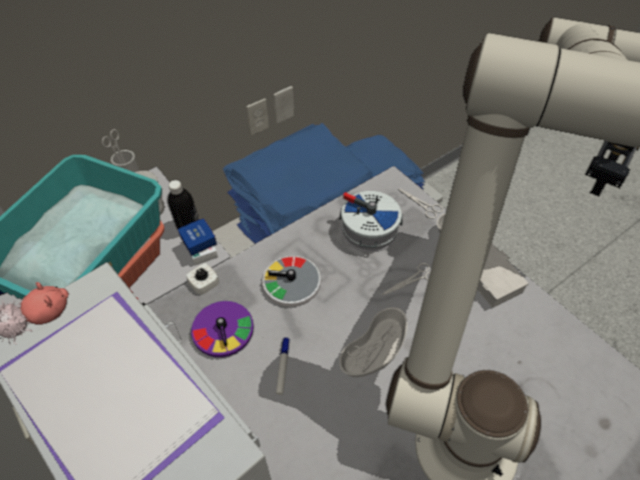

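The drum is at top (384,228), its arm's red end at (372,200). There are two dials: a purple one at (177,257) and a white-rimmed one at (266,246). The white one is meant, since the purple one is excluded by the description. I'll confirm in a crop and measure.

```bash
python3 - <<'E'
from h import *
c=load('top0'); im=c['color']
cv2.imwrite('pics/crop0.png',cv2.resize(im[175:295,225:425][:,:,::-1],(800,480),interpolation=cv2.INTER_CUBIC))
hsv=cv2.cvtColor(im,cv2.COLOR_RGB2HSV)
def blobs(m,lab,z,box):
    u0,v0,u1,v1=box
    mm=np.zeros_like(m);mm[v0:v1,u0:u1]=m[v0:v1,u0:u1]
    n,l,st,ce=cv2.connectedComponentsWithStats(mm.astype(np.uint8))
    for i in range(1,n):
        if st[i,4]>12: print(lab,st[i,4],ce[i].round(1),ray(c,*ce[i],z).round(4))
H,S,V=[hsv[...,i].astype(int) for i in range(3)]
red=((H<8)|(H>172))&(S>130)&(V>80)
D=(230,205,305,285);R=(335,180,425,270)
blobs(red,'dialred',.021,D); blobs((H>22)&(H<35)&(S>130)&(V>90),'yel',.021,D); blobs((H>45)&(H<75)&(S>100),'green',.021,D)
blobs((V<55),'black',.036,D); blobs(red,'armred',.095,R); blobs((H>100)&(H<120)&(S>100),'blue',.073,R)
E
```

```text
dialred 125 [274.8 224.8] [0.5789 0.0231 0.021 ]
dialred 132 [284.6 232.1] [0.5607 0.0021 0.021 ]
yel 119 [260.4 224.2] [0.5824 0.0552 0.021 ]
yel 54 [250.1 228.2] [0.5748 0.0786 0.021 ]
green 127 [243.3 243.3] [0.5412 0.0948 0.021 ]
green 132 [245.  255.6] [0.5133 0.092  0.021 ]
black 90 [262.7 243.1] [0.5357 0.0504 0.036 ]
armred 84 [371.9 197.9] [ 0.6061 -0.1904  0.095 ]
blue 161 [382.9 205.2] [ 0.5947 -0.2152  0.073 ]
blue 240 [369.4 212.1] [ 0.581  -0.1849  0.073 ]
blue 586 [392.8 245. ] [ 0.506  -0.2285  0.073 ]
```

View pics/crop0.png

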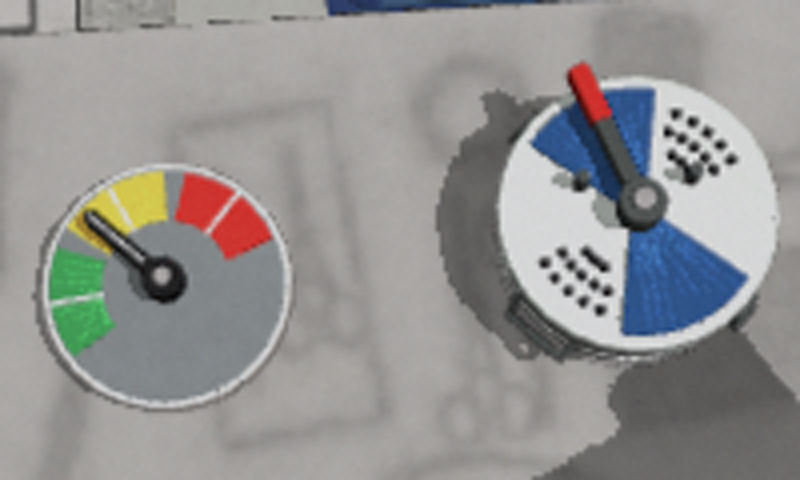

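The white-rimmed grey-faced dial is confirmed, with its pointer in yellow, its hub at crop (162,278) and the tip at (90,215). The drum's hub is at (645,200), the red tip at (578,68), and the stop pins are at (580,183) and (690,172).

```bash
python3 - <<'E'
from h import *
c=load('top0')
P=lambda u,v,z: ray(c,225+(u+.5)/4-.5,175+(v+.5)/4-.5,z)
def pol(n,p,o):
    d=(p-o)[:2];print(n,p.round(4),'r',np.hypot(*d).round(4),'ang',np.degrees(np.arctan2(d[1],d[0])).round(1))
h=P(645,200,.097);pol('drum hub',h,h)
pol('tip',P(578,70,.095),h);pol('pinL',P(580,181,.092),h);pol('pinR',P(690,170,.092),h)
e=[P(*q,.070) for q in((500,205),(777,205),(640,76),(640,350))];print(np.round(e,3).tolist())
d=P(162,277,.043);pol('dial hub',d,d)
pol('ptr tip',P(89,216,.042),d)
for n,q in dict(yel=(121,200),grn=(76,300),red=(222,212)).items(): pol(n,P(*q,.021),d)
s=monitor.sense();R=np.array(s['ee_rot'])
for t in(h,d): print('tool-frame delta to hub mm',(R.T@(t-s['tcp_pos'])*1000).round())
E
```

```text
drum hub [ 0.5457 -0.2144  0.097 ] r 0.0 ang 0.0
tip [ 0.6191 -0.1855  0.095 ] r 0.0789 ang 21.5
pinL [ 0.5593 -0.1819  0.092 ] r 0.0353 ang 67.3
pinR [ 0.5615 -0.2402  0.092 ] r 0.0303 ang -58.5
[[0.554, -0.14, 0.07], [0.545, -0.289, 0.07], [0.621, -0.222, 0.07], [0.471, -0.208, 0.07]]
dial hub [0.5322 0.0445 0.043 ] r 0.0 ang 0.0
ptr tip [0.5691 0.083  0.042 ] r 0.0534 ang 46.3
yel [0.5822 0.0676 0.021 ] r 0.0551 ang 24.8
grn [0.5269 0.0946 0.021 ] r 0.0505 ang 96.1
red [0.5717 0.0115 0.021 ] r 0.0514 ang -39.8
tool-frame delta to hub mm [-446.  244.  125.]
tool-frame delta to hub mm [-518.  493.  179.]
```

drive_tool --moves '[{"delta_pos": [-46,25,0],"turn": 0,"claw": 0},{"delta_pos": [-46,25,0],"turn": 0,"claw": 0},{"delta_pos": [-46,25,0],"turn": 0,"claw": 0},{"delta_pos": [-46,25,0],"turn": 0,"claw": 0},{"delta_pos": [-46,25,0],"turn": 0,"claw": 0},{"delta_pos": [-46,25,0],"turn": 0,"claw": 0},{"delta_pos": [-46,25,0],"turn": 0,"claw": 0},{"delta_pos": [-46,25,0],"turn": 0,"claw": 0},{"delta_pos": [-46,25,0],"turn": 0,"claw": 0},{"delta_pos": [-46,25,0],"turn": 0,"claw": 0},{"delta_pos": [-46,27,0],"turn": 0,"claw": 0},{"delta_pos": [0,0,0],"turn": 0,"claw": 0}]'

```text
time_s: 1.6
tcp_pos: [0.5934, -0.1614, 0.2213]
ee_rot: [[-0.944, -0.33, -0.001], [-0.33, 0.944, 0.0], [0.001, 0.001, -1.0]]
wrist_force: [0.5, -0.2, -0.1]
gripper_width: 0.008
gripper_force: 0.0
```

```bash
python3 - <<'E'
from h import *
t=load('top0');f=240/np.tan(np.radians(float(t['vertical_fov']))/2);E=t['extrinsics']
for u,v in((330,165),(400,165),(440,165),(400,120),(480,160)):
    z=t['range_z'][v,u];print(u,v,(E@np.array([(u-t['cx'])/f*z,(v-t['cy'])/f*z,z,1]))[:3].round(3))
s=monitor.sense();print(s['time_s'],np.round(s['tcp_pos'],4),np.round(s['ee_rot'],3).tolist(),s['gripper_width'],np.round(s['joints'],0))
c=snap('wrist','w1')
E
```

```text
330 165 [ 0.753 -0.114 -0.094]
400 165 [ 0.756 -0.298 -0.134]
440 165 [ 0.75  -0.402 -0.136]
400 120 [ 0.853 -0.298 -0.071]
480 160 [ 0.794 -0.544 -0.24 ]
1.6 [ 0.5934 -0.1614  0.2213] [[-0.944, -0.33, -0.001], [-0.33, 0.944, 0.0], [0.001, 0.001, -1.0]] 0.007933004354472646 [ -0.  21.  -1.  -0. -68. -71.]
```

View pics/w1.png

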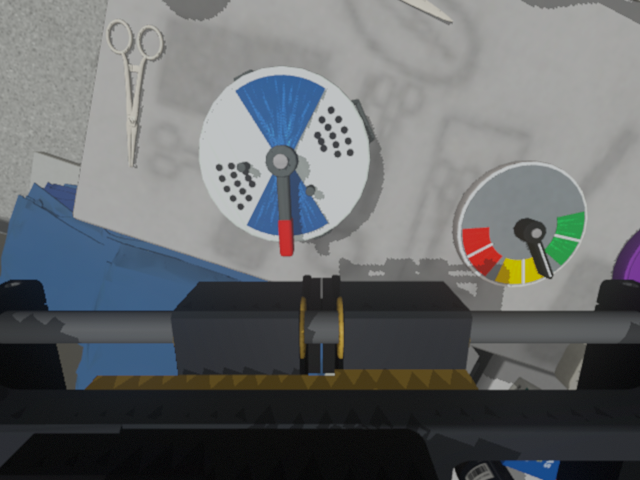

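The wrist view shows the drum hub at (281,161) and the red tip at (287,252). The finger pair at (322,320) is on the arm's anticlockwise side, and the dial hub is at (535,232). I'll refine the positions from it.

```bash
python3 - <<'E'
from h import *
c=load('w1');h=ray(c,281,160,.097);a=ray(c,287,252,.095);print(h,a,np.degrees(np.arctan2(*(a-h)[1::-1])),np.linalg.norm(a-h))
for q in((312,190),(243,168)):
    p=ray(c,*q,.092)-h;print(np.degrees(np.arctan2(p[1],p[0])),np.hypot(*p[:2]))
d=ray(c,536,232,.043);p=ray(c,549,276,.042)-d;print(d,np.degrees(np.arctan2(p[1],p[0])),np.hypot(*p[:2]))
E
```

```text
[ 0.54525909 -0.210887    0.097     ] [ 0.61785656 -0.18275456  0.095     ] 21.181980138290946 0.07788341078765401
64.26116270824113 0.034776990297676495
-59.09795846521923 0.032640158914530724
[0.53176187 0.04810368 0.043     ] 44.075945476804606 0.052530164036293785
```

drive_tool --moves '[{"delta_pos": [0,0,50],"turn": 0,"claw": 0},{"delta_pos": [0,0,50],"turn": 0,"claw": 0},{"delta_pos": [0,0,25],"turn": 0,"claw": 0},{"delta_pos": [0,0,15],"turn": 0,"claw": 0},{"delta_pos": [0,0,0],"turn": 0,"claw": 0},{"delta_pos": [0,-4,0],"turn": -0.03,"claw": 0},{"delta_pos": [0,-4,0],"turn": 0,"claw": 0},{"delta_pos": [0,-3,0],"turn": 0,"claw": 0},{"delta_pos": [0,0,0],"turn": 0,"claw": 0}]'

```text
time_s: 2.78
tcp_pos: [0.5958, -0.1748, 0.0829]
ee_rot: [[-0.935, -0.354, 0.001], [-0.354, 0.935, -0.0], [-0.001, -0.0, -1.0]]
wrist_force: [0.7, -0.3, -0.6]
gripper_width: 0.008
gripper_force: 0.0
```

drive_tool --moves '[{"delta_pos": [-1.8,-6.4,0],"turn": 0.1,"claw": 0},{"delta_pos": [-1.8,-6.4,0],"turn": 0.1,"claw": 0},{"delta_pos": [-1.8,-6.4,0],"turn": 0.1,"claw": 0},{"delta_pos": [-1.8,-6.4,0],"turn": 0.1,"claw": 0},{"delta_pos": [-1.8,-6.4,0],"turn": 0.1,"claw": 0},{"delta_pos": [-1.8,-6.4,0],"turn": 0.1,"claw": 0},{"delta_pos": [-1.8,-6.4,0],"turn": 0.1,"claw": 0},{"delta_pos": [-1.8,-6.4,0],"turn": 0.1,"claw": 0}]'

```text
time_s: 3.78
tcp_pos: [0.6098, -0.2237, 0.0823]
ee_rot: [[-0.904, 0.427, -0.001], [0.427, 0.904, 0.001], [0.001, 0.0, -1.0]]
wrist_force: [-0.5, 1.5, 0.2]
gripper_width: 0.009
gripper_force: 0.7
```

```bash
python3 - <<'E'
from h import *
c=snap('wrist','w2'); s=monitor.sense()
h=np.array([.5455,-.2125]);t=s['tcp_pos'][:2]-h;print(s['time_s'],t,np.degrees(np.arctan2(t[1],t[0])),np.hypot(*t),np.round(s['ee_rot'],3).tolist(),s['wrist_force'])
t=snap('top','t2')
cv2.imwrite('pics/t2c.png',cv2.resize(np.hstack([c['color'][40:300,160:420],cv2.resize(t['color'][180:272,338:430],(260,260))])[:,:,::-1],(800,400)))
E
```

```text
3.825 [ 0.06427964 -0.01197544] -10.553342856916633 0.06538565262528384 [[-0.903, 0.43, -0.001], [0.43, 0.903, 0.001], [0.001, 0.0, -1.0]] [-0.01372782 -0.27931523 -0.01930282]
```

View pics/t2c.png

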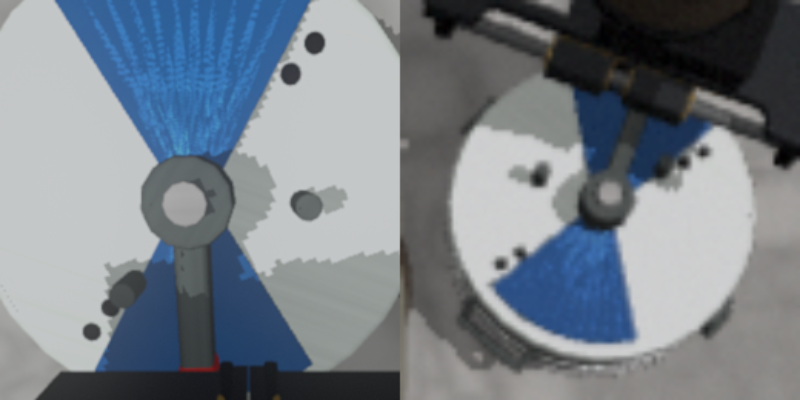

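The arm is about 15° short of the right-hand pin and is following the finger smoothly. I'll continue to the stop.

drive_tool --moves '[{"delta_pos": [-1.5,-6.5,0],"turn": 0.1,"claw": 0},{"delta_pos": [-1.5,-6.5,0],"turn": 0.1,"claw": 0},{"delta_pos": [-1.0,-3.5,0],"turn": 0.05,"claw": 0},{"delta_pos": [0,-1.5,0],"turn": 0,"claw": 0},{"delta_pos": [0,-1.5,0],"turn": 0,"claw": 0},{"delta_pos": [0,0,0],"turn": 0,"claw": 0}]'

```text
time_s: 4.62
tcp_pos: [0.6037, -0.2426, 0.0825]
ee_rot: [[-0.773, 0.634, 0.0], [0.634, 0.773, 0.0], [-0.0, 0.0, -1.0]]
wrist_force: [0.4, 1.0, -1.3]
gripper_width: 0.004
gripper_force: 0.8
```

drive_tool --moves '[{"delta_pos": [0,-1.5,0],"turn": 0,"claw": 0},{"delta_pos": [0,-1.5,0],"turn": 0,"claw": 0},{"delta_pos": [0,0,0],"turn": 0,"claw": 0}]'

```text
time_s: 5.0
tcp_pos: [0.6017, -0.2453, 0.0826]
ee_rot: [[-0.772, 0.635, 0.0], [0.635, 0.772, -0.0], [-0.0, 0.0, -1.0]]
wrist_force: [0.9, 1.5, -1.0]
gripper_width: 0.006
gripper_force: 0.8
```

drive_tool --moves '[{"delta_pos": [0,-2,0],"turn": 0,"claw": 0},{"delta_pos": [0,-2,0],"turn": 0,"claw": 0},{"delta_pos": [0,0,0],"turn": 0,"claw": 0}]'

```text
time_s: 5.38
tcp_pos: [0.6015, -0.2457, 0.0826]
ee_rot: [[-0.772, 0.635, 0.005], [0.635, 0.772, 0.003], [-0.002, 0.006, -1.0]]
wrist_force: [6.1, 9.9, -1.8]
gripper_width: 0.007
gripper_force: 5.4
```

```bash
python3 - <<'E'
from h import *
c=snap('wrist','w3')
t=snap('top','t3')
cv2.imwrite('pics/t3c.png',cv2.resize(np.hstack([c['color'][40:300,160:420],cv2.resize(t['color'][180:272,338:430],(260,260))])[:,:,::-1],(800,400)))
print(monitor.sense()['wrist_force'])
E
```

```text
[ 5.58096394  9.22467643 -1.66117061]
```

View pics/t3c.png

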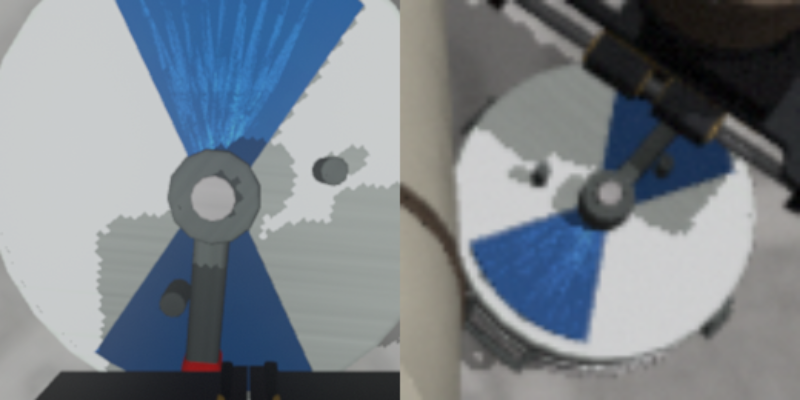

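The shutter is now hard against the right-hand pin: force jumped to 11 N and all vent holes are covered. Next I back off, rise and go over to the dial.

drive_tool --moves '[{"delta_pos": [0,10,0],"turn": 0,"claw": 0},{"delta_pos": [0,8,0],"turn": 0,"claw": 0},{"delta_pos": [0,0,-50],"turn": 0,"claw": 0},{"delta_pos": [0,0,-50],"turn": 0,"claw": 0},{"delta_pos": [30,29,-20],"turn": 0,"claw": 0},{"delta_pos": [35,35,0],"turn": 0,"claw": 0},{"delta_pos": [35,35,0],"turn": 0,"claw": 0},{"delta_pos": [35,35,0],"turn": 0,"claw": 0},{"delta_pos": [35,35,0],"turn": 0,"claw": 0},{"delta_pos": [30,30,0],"turn": 0,"claw": 0},{"delta_pos": [8,8,0],"turn": 0,"claw": 0},{"delta_pos": [0,0,0],"turn": 0,"claw": 0}]'

```text
time_s: 6.98
tcp_pos: [0.5812, 0.0577, 0.2026]
ee_rot: [[-0.773, 0.634, -0.0], [0.634, 0.773, -0.001], [-0.0, -0.001, -1.0]]
wrist_force: [0.3, -1.2, -1.3]
gripper_width: 0.006
gripper_force: 0.0
```

```bash
python3 - <<'E'
from h import *
c=snap('wrist','w4');t=snap('top','t4');s=monitor.sense();print(np.round(s['joints']),s['tcp_pos'])
cv2.imwrite('pics/w4c.png',np.vstack([c['color'][:350],cv2.resize(t['color'][180:290,220:430],(640,250))])[:,:,::-1])
E
```

```text
[  21.   19.   -7.    0.  -64. -151.] [0.58135649 0.05663833 0.20251893]
```

View pics/w4c.png

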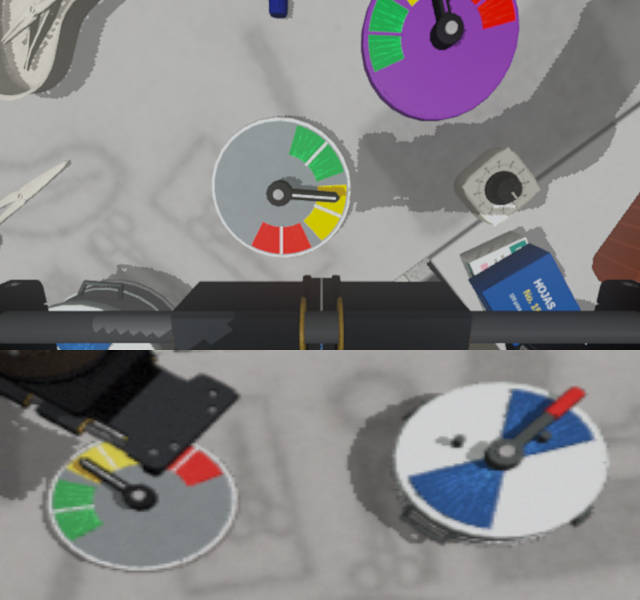

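The wrist view shows the right (white) dial with its hub at (278,195), pointer tip at (338,197) and the green field's line from (305,178) to (326,144). The lower strip shows the shutter still shut.

```bash
python3 - <<'E'
from h import *
c=load('w4');s=monitor.sense();R=np.array(s['ee_rot'])
h=ray(c,279,194.5,.043);p=ray(c,338,197,.042);g=[ray(c,*q,.021) for q in((306,178),(326,145))]
A=lambda d:np.degrees(np.arctan2(d[1],d[0])).round(1)
print(h,'ptr',A(p-h),'green',A(g[0]-h),A(g[1]-h),A(g[1]-g[0]))
for q in((314,207),(331,214.5)):print('yel',A(ray(c,*q,.021)-h))
for q in((281.5,228),(282,252)):print('red',A(ray(c,*q,.021)-h))
u=(p-h)[:2];u/=np.linalg.norm(u);n=np.array([-u[1],u[0]]);d=s['tcp_pos'][:2]-h[:2];print('finger in ptr frame',d@u,d@n,'tool y ang',A(R[:2,1]))
z=c['range_z'];f=240/np.tan(np.radians(float(c['vertical_fov']))/2);E=c['extrinsics']
print((E@np.array([(500-c['cx'])/f*z[188,500],(188-c['cy'])/f*z[188,500],z[188,500],1])).round(3))
E
```

```text
[0.53354438 0.04750464 0.043     ] ptr 48.1 green 79.1 96.0 108.6
yel 24.8
yel 25.4
red -41.3
red -40.7
finger in ptr frame 0.03874540551091747 -0.02946550088570469 tool y ang 50.5
[0.658 0.208 0.044 1.   ]
```

drive_tool --moves '[{"delta_pos": [0,4,50],"turn": 0.04,"claw": 0},{"delta_pos": [0,0,50],"turn": 0,"claw": 0},{"delta_pos": [0,0,40],"turn": 0,"claw": 0},{"delta_pos": [0,0,20],"turn": 0,"claw": 0},{"delta_pos": [0,0,11],"turn": 0,"claw": 0},{"delta_pos": [0,0,0],"turn": 0,"claw": 0},{"delta_pos": [5,0,0],"turn": 0,"claw": 0},{"delta_pos": [5,0,0],"turn": 0,"claw": 0},{"delta_pos": [4,0,0],"turn": 0,"claw": 0},{"delta_pos": [0,0,0],"turn": 0,"claw": 0}]'

```text
time_s: 8.32
tcp_pos: [0.5734, 0.0706, 0.0321]
ee_rot: [[-0.747, 0.665, 0.001], [0.665, 0.747, 0.0], [-0.0, 0.001, -1.0]]
wrist_force: [-0.2, 0.2, 0.4]
gripper_width: 0.004
gripper_force: 0.0
```

drive_tool --moves '[{"delta_pos": [4.4,1.2,0],"turn": -0.1,"claw": 0},{"delta_pos": [4.4,1.2,0],"turn": -0.1,"claw": 0},{"delta_pos": [4.4,1.2,0],"turn": -0.1,"claw": 0},{"delta_pos": [4.4,1.2,0],"turn": -0.1,"claw": 0},{"delta_pos": [4.4,1.2,0],"turn": -0.1,"claw": 0},{"delta_pos": [4.4,1.2,0],"turn": -0.1,"claw": 0},{"delta_pos": [4.4,1.2,0],"turn": -0.1,"claw": 0},{"delta_pos": [0,0,0],"turn": 0,"claw": 0}]'

```text
time_s: 9.32
tcp_pos: [0.5493, 0.0904, 0.0317]
ee_rot: [[-1.0, 0.029, 0.0], [0.029, 1.0, 0.0], [-0.0, 0.0, -1.0]]
wrist_force: [0.4, 0.6, 0.8]
gripper_width: 0.005
gripper_force: 0.1
```

```bash
python3 - <<'E'
from h import *
c=snap('wrist','w5');t=snap('top','t5');s=snap('scene','s5')
cv2.imwrite('pics/w5c.png',np.hstack([cv2.resize(c['color'][60:380,160:560],(400,320)),cv2.resize(s['color'][240:320,245:345],(400,320))])[:,:,::-1])
d=(monitor.sense()['tcp_pos']-np.array([.5335,.0475,0]))[:2];print(np.degrees(np.arctan2(d[1],d[0])),np.hypot(*d))
E
```

```text
69.59415966130885 0.04539897243650019
```

View pics/w5c.png

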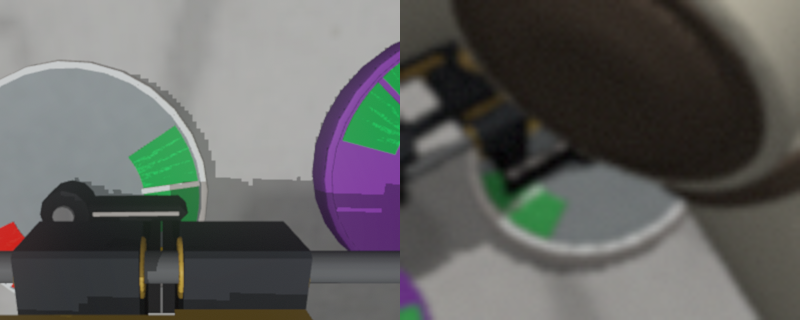

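The left panel shows the pointer still just short of the white line at (175,187), about 8° to go.

drive_tool --moves '[{"delta_pos": [2.5,0.6,0],"turn": -0.06,"claw": 0},{"delta_pos": [2.5,0.6,0],"turn": -0.06,"claw": 0},{"delta_pos": [0,0,0],"turn": 0,"claw": 0},{"delta_pos": [0,0,0],"turn": 0,"claw": 0},{"delta_pos": [-8,0,0],"turn": 0,"claw": 0},{"delta_pos": [-8,0,0],"turn": 0,"claw": 0},{"delta_pos": [0,0,-40],"turn": 0,"claw": 0},{"delta_pos": [0,0,-50],"turn": 0,"claw": 0},{"delta_pos": [-40,0,-50],"turn": 0,"claw": 0},{"delta_pos": [-20,0,0],"turn": 0,"claw": 0},{"delta_pos": [0,0,0],"turn": 0,"claw": 0}]'

```text
time_s: 10.85
tcp_pos: [0.6202, 0.0983, 0.1702]
ee_rot: [[-0.996, -0.091, 0.0], [-0.091, 0.996, 0.0], [-0.0, 0.0, -1.0]]
wrist_force: [-1.0, -0.1, 0.1]
gripper_width: 0.001
gripper_force: 0.0
```

```bash
python3 - <<'E'
from h import *
c=snap('wrist','w6');t=snap('top','t6');print(monitor.sense()['wrist_force'])
cv2.imwrite('pics/w6c.png',np.vstack([c['color'][:350],cv2.resize(t['color'][180:290,220:430],(640,250))])[:,:,::-1])
E
```

```text
[-0.20280195  0.02660289  0.2390665 ]
```

View pics/w6c.png

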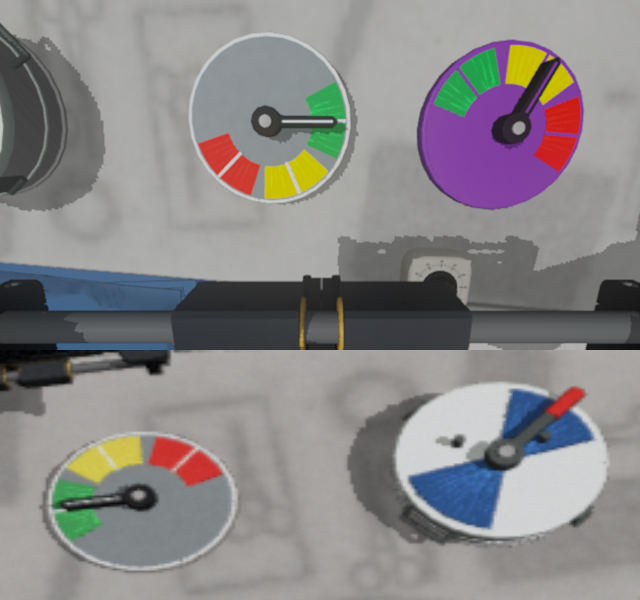

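The pointer lies on the white line of the green field: hub (265,121), tip (336,121), line end (345,121). The shutter is still shut, the dial has not moved noticeably, and the robot is clear. I'm handing in.

```bash
python3 -c "
from station import ticket;print(ticket.finish_job())"
```

```text
the job is handed in; nothing more can be done
None
```

I pushed the shutter fully shut against its stop, then pushed the pointer onto the green field's white line, drew the arm back clear and handed in the job; no verdict was returned.

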